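# Swap the open drawer at the metalworker's bench

## Robot

A 6-joint arm with a two-finger parallel gripper is mounted at the origin on the work surface. World frame = base frame: x ahead of the robot, y to its left, z up, the work surface at z = 0. Lengths are in m, angles in degrees, forces in N, time in s.
With the tool pointing down it reaches from about 0.35 to 0.875 m from the base axis. Payload 4.2 kg.
Tool frame: the origin (TCP) lies on the centre line of the jaws, within the pads' length; the fingertips stand 22 mm ahead of it and the grasp point (between the pads) lies 3 mm ahead of it (r.tcp_to_tips is the distance from the TCP to the fingertips, in m); z points along the fingers, y is the line along which they close (so a half turn about z gives the same grasp; the last joint's range is limited). The gripper opens to 87 mm and grips with 3 to 60 N. Pads are 19 mm wide; open, the fingers measure 117 mm over their backs; the gripper's body (75 mm by 190 mm) begins 51 mm behind the grasp point.
Start: joints at [-49.24, 22.042, 0.453, 0, -68.411, -14.817], TCP at [0.273, -0.562, 0.245] pointing down, gripper open.
Joint ranges: [-179.83, 179.83], [-69.29, 118.12], [-61.27, 80.66], [-181.25, 117.63], [-171.15, -9.14], [-177.46, 177.46]. Speed limits (degrees/s): [159.86, 159.86, 180, 180, 180, 180].

## Interface

Orientations are given as a 3x3 rotation matrix whose columns are the frame's x, y, z axes.
In Python, from station import r gives the robot as it stands.
- The arm moves only by the tool apply_moves, never from a script. Its argument "plan" is a list of rows, each an object with "grip": the opening, from 0 (shut) to 1 (fully open); "offset": the shift along the tool's x, y, z in cm, a list of three; "spin": the turn about the tool's z in rad. A call has 1 to 5 rows; each row is the pose to reach, as a shift and turn from the pose commanded when the call began, along the tool's axes at that moment; what a row does not reach only later rows make up. A row lasts 1/10 s, in which the tool goes at most 50 mm and 8.59 degrees, less where a joint would pass 70% of its speed; a pose out of reach is approached as far as the arm can. A call with a gripper value outside its range is refused whole. The fingers move at their own pace and stop on an object; the grip force is fixed at half the most. Time passes only in rows, so rows that repeat a pose let the fingers close. It gives the time, the measured TCP pose, the force, the opening and the grip force at its end, in the units of the state.
- r.sense(): the state, without advancing time (a new reading comes with each control period).
- r.capture(name): name is "scene" or "side" or "wrist"; returns a dict with "img" (400x640x3 uint8, blue, green, red), "depth" (400x640 float32, m along the optical axis (not along the pixel's ray), 0 where there is no reading), "mtx" (3x3 intrinsics, pixels), "R" (3x3) and "t" (3): a world point X has camera coordinates R X + t. Camera axes: x right, y down, z forward; pixel columns grow to the right and rows downward; lengths in m; the calibration is good to about 2 mm. A picture is of the moment at which its call begins.
- r.finish_job(): hands the job in; it is judged then, once.
The state is a dict: "time_s": time; "joints": joint angles; "joint_velocities": joint speeds; "effort": joint torques, N m; "tcp_pos": TCP position; "ee_rot": TCP orientation; "wrist_force": force on the tool from outside, world axes, zero at the start; "moment": the same for the moment, N m; "gripper_width": opening from 0.0 (shut) to 1.0 (fully open); "gripper_force": force on a finger pad.
Only numpy, scipy, OpenCV 4.12 (cv2) and the standard library are available. Lean on these libraries where they do the work, as an engineer would, in place of code of your own. Each camera call takes 0.05 s, during which the arm holds its last target. There are 200 camera calls.

## Task

Only one of these bench drawers should stand open at a time. With the fingertips, push the yellow drawer, which was left standing out, fully home; then hook a fingertip behind the lip of the red drawer and draw it all the way out to its stop, so that the burrs in it can be reached. Do not pinch the lips between the fingers, and leave the green drawer shut and the tin, pot of files, mug and wrench where they are.

Things in the scene. Friction and masses are not known exactly. Their poses are not given: they have to be found in the camera images.
- rack: Fixed dark steel plinth, 220 x 346 x 12 mm, carrying three drawer units side by side in any order, 112 mm apart; a band on each unit's top has its drawer's colour. Origin: middle of its near edge, on the bench; x points level into the units, away from the robot, y along the row, z up. The units' faces stand at x = 0, their flat tops 92 mm above the bench.
- red_drawer (a joint): Travel of the red-fronted drawer, m: 0 shut (as it starts), 0.120 out at its stop; it slides along the plinth's -x. About 2 N of friction; it stays where it is left.
- yellow_drawer (a joint): The same for the yellow-fronted drawer; it starts 0.05 to 0.11 out. 0 is fully home.
- green_drawer (a joint): The same for the green-fronted drawer, which starts shut and stays so.
- red_pocket (a point): Middle of the floor of the open-topped pocket before the red drawer's front; moves with the drawer, 46 mm above the bench. Pocket: 36 mm front to back (x), 92 mm wide, open at both ends. On its -x side the lip, 8 mm thick, its top 28 mm above the pocket floor; on its +x side the drawer front, 40 mm above that floor. Shut fingertips fit in from above. Axes as the plinth's.
- yellow_lip (a point): Middle of the outer face (towards the robot) of the yellow drawer's lip, 58 mm above the bench, the lip being 92 mm wide and 32 mm high about this point, 8 mm thick. It moves with the drawer. Axes as the plinth's: pushing along +x shuts the drawer. Same pocket behind it as on the red one.
- tin: Loose tin with yellow label, 66 mm across, 100 mm high, standing on the bench on the +y side of the row, a little in front of it. Origin: centre of its foot. Leave it.
- file_pot: Loose aluminium pot, 72 mm across, 90 mm high, with files standing up to 160 mm; beside the row on the +y side. Origin: centre of its foot. Leave it.
- mug: Loose blue mug, 76 mm across, 90 mm high; beside the row on the -y side. Origin: centre of its foot. Leave it.
- wrench: Loose steel wrench lying on the bench in front of the row, roughly across it, under 20 mm high. Origin: near its middle. Leave it.

How it is judged (in metres and radians):
On the way, in this order (a step that is already met when the one before it is completed fails the run):
1. the yellow drawer is pushed home (within 6 mm) while the red drawer is still shut (value of joint yellow_drawer below 0.006 m and value of joint red_drawer below 0.02 m), for 0.2 s.
2. the red drawer is drawn out to its stop (over 108 of 120 mm) (value of joint red_drawer above 0.108 m), for 0.2 s.
At the end, for the whole second after the job is handed in: The red drawer stands at rest out at its stop (over 108 of its 120 mm), the yellow and green drawers are home within 6 mm, and the tin, file pot, mug and wrench are within 30 mm of where they stood (value of joint red_drawer above 0.108 m and value of joint each of yellow_drawer, green_drawer below 0.006 m and velocity of joint red_drawer between -0.01 and 0.01 m/s and distance of each of tin, file_pot, mug, wrench from where it was at the start of the episode below 0.03 m); the robot touches nothing.
It fails at once if the red drawer is drawn out (over 20 mm) while the yellow one still stands out over 20 mm (value of joint each of red_drawer, yellow_drawer above 0.02 m).
It fails at once if the green drawer is pulled out more than 15 mm (value of joint green_drawer above 0.015 m).
It fails at once if the lip of the red drawer is pinched: the fingers press on its inner and outer faces at once (over 3 N each) (contact force between the fingers and red_drawer_c1 above 3 N and contact force between the fingers and red_drawer_c0 above 3 N).
It fails at once if the lip of the yellow drawer is pinched: the fingers press on its inner and outer faces at once (over 3 N each) (contact force between the fingers and yellow_drawer_c1 above 3 N and contact force between the fingers and yellow_drawer_c0 above 3 N).
It fails at once if the tin, pot of files, mug or wrench is shifted or lifted by more than 30 mm (distance of any of tin, file_pot, mug, wrench from where it was at the start of the episode above 0.03 m).
It also fails if it takes over 48 s, if anything falls off the work surface, if the arm or the gripper's body presses on something with over 40 N, if the wrist force passes 120 N, or if a joint passes its speed limit or range.

## Working session

There is one attempt and no reset: what is moved stays moved. The work goes in short steps, Python scripts to look and compute and a tool call to move; the robot and the scene stay as the last step left them, time stands still between calls to the robot, and variables do not carry over. Pictures are saved under pics/ and viewed, at most 10 in all, crops included, and the job is handed in when it is done.

Besides the shell and the picture viewer there is one more tool, called after "Request:" as name(argument=value, ...) on one line, values as JSON. apply_moves: Moves the arm, as the interface text tells. Its arguments: {"type":"object","properties":{"plan":{"type":"array"}},"required":["plan"]}

```bash
mkdir -p pics; cat > h.py <<'E'
import numpy as np, cv2
from station import r
def snap(c,n):
    d=r.capture(c); cv2.imwrite(f'pics/{n}.png',d['img']); np.savez(f'{n}.npz',**d); return d
def px(d,u,v):
    z=np.median([q for q in d['depth'][v-1:v+2,u-1:u+2].ravel() if q>0] or [0])
    c=z*np.linalg.inv(d['mtx'])@[u,v,1]; return d['R'].T@(c-d['t'])
E
python3 - <<'E'
from h import *
snap('scene','s1'); snap('side','d1')
s=r.sense(); print(s['ee_rot'],s['tcp_pos'],s['time_s'],r.tcp_to_tips)
E
```

```text
[[-8.99307523e-01 -4.37315697e-01 -9.79607471e-04]
 [-4.37316781e-01  8.99305775e-01  1.77624087e-03]
 [ 1.04188643e-04  2.02578556e-03 -9.99997943e-01]] [ 0.27321543 -0.56155033  0.24354668] 0.1 0.022
```

View pics/s1.png

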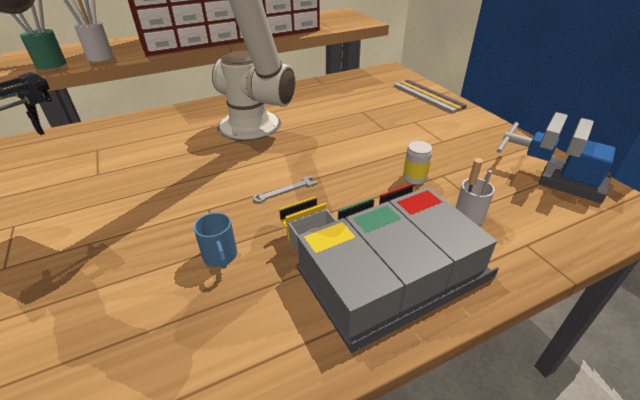

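View pics/d1.png

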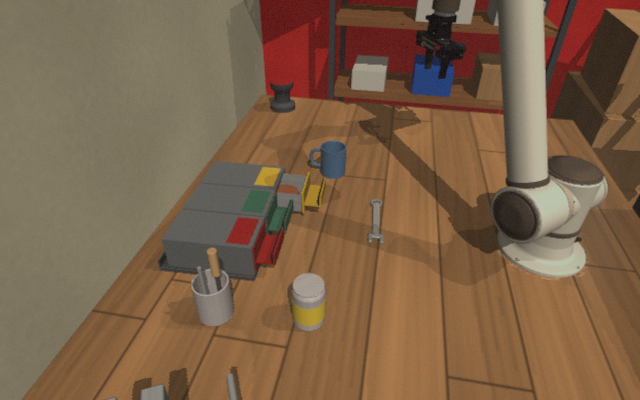

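The scene view shows the yellow drawer out (lip around (300,210)) on the mug side, green in the middle, and red on the tin side (band at (420,202)). In the side view the red lip is at (272,245) and the yellow lip at (315,195). I'll fit the unit tops from depth.

```bash
cat > m.py <<'E'
from h import *
P=[];C=[]
for n in ('s1','d1'):
    d=np.load(n+'.npz'); z=d['depth']; v,u=np.nonzero(z>0)
    c=(np.linalg.inv(d['mtx'])@np.array([u,v,np.ones_like(u)]))*z[v,u]
    P.append((d['R'].T@(c-d['t'][:,None])).T); C.append(d['img'][v,u])
for p in P:
    q=p[(abs(p[:,2]-.092)<.004)&(p[:,0]>.3)&(p[:,0]<.95)&(abs(p[:,1])<.6)]
    m=np.zeros((1200,1000),np.uint8); m[((q[:,1]+.6)*1000).astype(int),(q[:,0]*1000).astype(int)]=255
    m=cv2.morphologyEx(m,cv2.MORPH_CLOSE,np.ones((9,9))); m=cv2.morphologyEx(m,cv2.MORPH_OPEN,np.ones((25,25)))
    c=max(cv2.findContours(m,0,2)[0],key=cv2.contourArea)
    b=cv2.boxPoints(cv2.minAreaRect(c))/1000-[0,.6]; print('rect',cv2.minAreaRect(c)); print(b)
P=np.vstack(P);C=np.vstack(C); h=cv2.cvtColor(C[None],cv2.COLOR_BGR2HSV)[0]
np.savez('cloud.npz',P=P,h=h)
for n,a,b in(('red',0,6),('yel',20,32),('grn',65,90)):
    k=(h[:,0]>=a)&(h[:,0]<=b)&(h[:,1]>(90 if n=='grn' else 190))&(h[:,2]>50)&(P[:,0]>.3)&(P[:,0]<.95)&(abs(P[:,1])<.45)
    for lo,hi in((.03,.08),(.087,.097)):
        q=P[k&(P[:,2]>lo)&(P[:,2]<hi)]; print(n,lo,len(q),np.percentile(q,[5,50,95],axis=0).round(3).tolist() if len(q) else '')
for n,pt in(('s1',(418,180)),('s1',(216,245)),('s1',(287,190)),('s1',(257,197)),('s1',(312,182)),('s1',(474,205))): print(pt,px(np.load(n+'.npz'),*pt).round(3))
E
python3 m.py
```

```text
rect ((759.3827514648438, 671.8369750976562), (201.14927673339844, 332.8282470703125), 2.2679543495178223)
[[ 0.65230137  0.23414066]
 [ 0.66547239 -0.0984268 ]
 [ 0.86646414 -0.09046671]
 [ 0.85329306  0.24210074]]
rect ((756.534423828125, 671.8657836914062), (199.98785400390625, 332.09515380859375), 2.4540317058563232)
[[ 0.64952242  0.23347964]
 [ 0.66374201 -0.09831104]
 [ 0.86354643 -0.08974806]
 [ 0.84932685  0.24204262]]
red 0.03 174 [[0.607, 0.139, 0.044], [0.63, 0.181, 0.047], [0.649, 0.218, 0.074]]
red 0.087 701 [[0.668, 0.143, 0.09], [0.689, 0.181, 0.092], [0.709, 0.218, 0.094]]
yel 0.03 456 [[0.512, -0.092, 0.034], [0.546, 0.284, 0.053], [0.601, 0.32, 0.079]]
yel 0.087 453 [[0.678, -0.079, 0.091], [0.694, -0.036, 0.092], [0.718, -0.004, 0.094]]
grn 0.03 48 [[0.615, 0.025, 0.048], [0.617, 0.065, 0.073], [0.638, 0.105, 0.074]]
grn 0.087 612 [[0.673, 0.032, 0.091], [0.695, 0.07, 0.092], [0.714, 0.106, 0.094]]
(418, 180) [0.543 0.304 0.015]
(216, 245) [ 0.604 -0.246  0.075]
(287, 190) [ 0.412 -0.022  0.004]
(257, 197) [ 0.4   -0.101  0.   ]
(312, 182) [0.414 0.051 0.007]
(474, 205) [0.727 0.312 0.061]
```

```bash
python3 - <<'E'
import numpy as np
d=np.load('cloud.npz');P=d['P'];h=d['h']
a=np.radians(2.35);R=np.array([[np.cos(a),-np.sin(a),0],[np.sin(a),np.cos(a),0],[0,0,1]])
Q=(P-[.657,.068,0])@R
for n,k,y in(('yel',(h[:,0]>18)&(h[:,0]<34),-.112),('red',(h[:,0]<7)|(h[:,0]>174),.112)):
    m=k&(h[:,1]>150)&(abs(Q[:,1]-y)<.05)&(Q[:,2]>.03)&(Q[:,2]<.09)&(Q[:,0]>-.2)&(Q[:,0]<0.01)
    print(n,np.histogram(Q[m,0],np.arange(-.2,.011,.01)), np.percentile(Q[m],[2,50,98],axis=0).round(3))
    t=m&(abs(Q[:,2]-.074)<.003); print(np.percentile(Q[t,0],[5,25,50,75,95]).round(3))
T=np.array([.657-.999*.0,0,0])
E
```

```text
yel (array([  0,   0,   0,   0,   0,   0,   0,   0, 103, 153,  92,  87,  84,
       411,   6,   0,   0,   0,   0,   0,   0]), array([-2.00000000e-01, -1.90000000e-01, -1.80000000e-01, -1.70000000e-01,
       -1.60000000e-01, -1.50000000e-01, -1.40000000e-01, -1.30000000e-01,
       -1.20000000e-01, -1.10000000e-01, -1.00000000e-01, -9.00000000e-02,
       -8.00000000e-02, -7.00000000e-02, -6.00000000e-02, -5.00000000e-02,
       -4.00000000e-02, -3.00000000e-02, -2.00000000e-02, -1.00000000e-02,
        1.66533454e-16,  1.00000000e-02])) [[-0.113 -0.16   0.043]
 [-0.076 -0.111  0.069]
 [-0.061 -0.064  0.087]]
[-0.113 -0.11  -0.108 -0.064 -0.061]
red (array([  0,   0,   0,   0,   0,   0,   0,   0,   0,   0,   0,   0,   0,
         0,   0, 224,  60, 125, 129, 327,   0]), array([-2.00000000e-01, -1.90000000e-01, -1.80000000e-01, -1.70000000e-01,
       -1.60000000e-01, -1.50000000e-01, -1.40000000e-01, -1.30000000e-01,
       -1.20000000e-01, -1.10000000e-01, -1.00000000e-01, -9.00000000e-02,
       -8.00000000e-02, -7.00000000e-02, -6.00000000e-02, -5.00000000e-02,
       -4.00000000e-02, -3.00000000e-02, -2.00000000e-02, -1.00000000e-02,
        1.66533454e-16,  1.00000000e-02])) [[-0.046  0.067  0.043]
 [-0.018  0.117  0.05 ]
 [-0.001  0.157  0.086]]
[-0.046 -0.044 -0.042 -0.039 -0.001]
```

Request:
apply_moves(plan=[{"grip": 0, "offset": [-3.8, 3.2, 0], "spin": 0.1}, {"grip": 0, "offset": [-7.6, 6.4, 0], "spin": 0.2}, {"grip": 0, "offset": [-11.4, 9.6, 0], "spin": 0.3}, {"grip": 0, "offset": [-15.2, 12.8, 0], "spin": 0.41}, {"grip": 0, "offset": [-19.0, 16.0, 0], "spin": 0.41}])

```text
time_s: 0.6
tcp_pos: [0.3744, -0.3331, 0.2442]
ee_rot: [[-0.999, -0.04, -0.0], [-0.04, 0.999, 0.0], [0.0, 0.0, -1.0]]
wrist_force: [0.2, -0.8, -0.3]
gripper_width: 0.632
gripper_force: 0.0
```

```bash
cat > go.py <<'E'
import sys; from h import *
# offset (cm, tool axes) to plinth target x,y and TCP z
s=r.sense(); a=np.radians(2.35); x,y,z=map(float,sys.argv[1:4])
T=np.array([.657+x*np.cos(a)-y*np.sin(a),.068+x*np.sin(a)+y*np.cos(a),z])
R=np.array(s['ee_rot']); p=np.array(s['tcp_pos'])
print('off',(R.T@(T-p)*100).round(2),'spin',np.round(np.arctan2(R[1,1],R[0,1])-np.pi/2-a,3),'pos',p.round(4),'plinth',((p[:2]-[.657,.068])@np.array([[np.cos(a),-np.sin(a)],[np.sin(a),np.cos(a)]])).round(4),'w',round(s['gripper_width'],2),'F',np.round(s['wrist_force'],1),'t',s['time_s'])
E
python3 go.py -.16 -.112 .2
```

```text
off [-13.86  27.72   4.43] spin -0.001 pos [ 0.3744 -0.3331  0.2442] plinth [-0.2988 -0.3891] w 0.63 F [ 0.2 -0.8 -0.3] t 0.6
```

Request:
apply_moves(plan=[{"grip": 0, "offset": [-2.2, 4.4, 0], "spin": 0}, {"grip": 0, "offset": [-4.4, 8.8, 0], "spin": 0}, {"grip": 0, "offset": [-6.6, 13.2, 0], "spin": 0}, {"grip": 0, "offset": [-8.8, 17.6, 0], "spin": 0}, {"grip": 0, "offset": [-11.0, 22.0, 0], "spin": 0}])

```text
time_s: 1.1
tcp_pos: [0.4749, -0.1084, 0.2445]
ee_rot: [[-0.999, -0.043, -0.0], [-0.043, 0.999, 0.0], [0.0, 0.0, -1.0]]
wrist_force: [0.5, -0.5, -0.5]
gripper_width: 0.174
gripper_force: 0.0
```

```bash
python3 go.py -.16 -.112 .078
```

```text
off [-2.93  5.67 16.65] spin 0.002 pos [ 0.4749 -0.1084  0.2445] plinth [-0.1892 -0.1688] w 0.17 F [ 0.5 -0.5 -0.5] t 1.1
```

Request:
apply_moves(plan=[{"grip": 0, "offset": [-2.9, 5.6, 4], "spin": 0}, {"grip": 0, "offset": [-2.9, 5.6, 8], "spin": 0}, {"grip": 0, "offset": [-2.9, 5.6, 12], "spin": 0}, {"grip": 0, "offset": [-2.9, 5.6, 16.5], "spin": 0}, {"grip": 0, "offset": [-2.9, 5.6, 16.5], "spin": 0}])

```text
time_s: 1.6
tcp_pos: [0.4965, -0.0537, 0.0739]
ee_rot: [[-0.999, -0.042, -0.015], [-0.042, 0.999, -0.002], [0.015, -0.001, -1.0]]
wrist_force: [-1.5, -1.1, 0.2]
gripper_width: 0.007
gripper_force: 0.0
```

```bash
python3 go.py -.056 -.112 .078; python3 -c "
from h import *
d=snap('side','d2');cv2.imwrite('pics/d2c.png',cv2.resize(d['img'][100:300,200:440],None,fx=3,fy=3)[:, :])"
```

```text
off [-10.93   0.29  -0.57] spin 0.001 pos [ 0.4965 -0.0537  0.0739] plinth [-0.1654 -0.115 ] w 0.01 F [-1.5 -1.1  0.2] t 1.6
```

View pics/d2c.png

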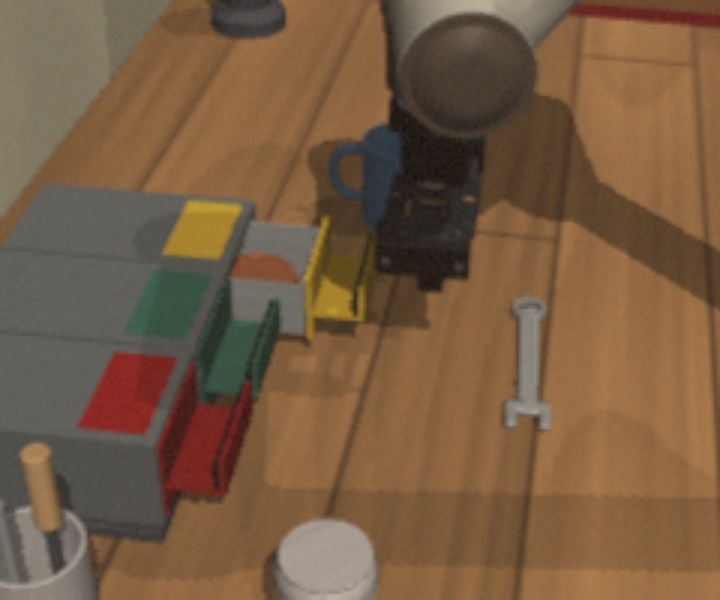

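The shut fingertips are in front of the yellow lip (crop: tips (430,280), lip (368,290)) and clear of the mug and wrench. Now the push.

Request:
apply_moves(plan=[{"grip": 0, "offset": [-2, 0.2, 0], "spin": 0}, {"grip": 0, "offset": [-4, 0.2, 0], "spin": 0}, {"grip": 0, "offset": [-5.5, 0.2, 0], "spin": 0}, {"grip": 0, "offset": [-7, 0.2, 0], "spin": 0}, {"grip": 0, "offset": [-8.5, 0.2, 0], "spin": 0}])

```text
time_s: 2.15
tcp_pos: [0.5866, -0.0479, 0.0825]
ee_rot: [[-0.999, -0.042, 0.001], [-0.042, 0.999, 0.0], [-0.001, 0.0, -1.0]]
wrist_force: [-3.3, 2.0, -0.1]
gripper_width: 0.005
gripper_force: 1.4
```

Request:
apply_moves(plan=[{"grip": 0, "offset": [-0.6, 0, 0], "spin": 0}, {"grip": 0, "offset": [-1.2, 0, 0], "spin": 0}, {"grip": 0, "offset": [-1.7, 0, 0], "spin": 0}, {"grip": 0, "offset": [-2.1, 0, 0], "spin": 0}, {"grip": 0, "offset": [-2.1, 0, 0], "spin": 0}])

```text
time_s: 2.65
tcp_pos: [0.6059, -0.0471, 0.0799]
ee_rot: [[-0.999, -0.042, -0.003], [-0.042, 0.999, -0.001], [0.003, -0.0, -1.0]]
wrist_force: [-5.2, -0.9, 3.9]
gripper_width: 0.005
gripper_force: 2.3
```

```bash
python3 go.py -.056 -.112 .078
```

```text
off [0.02 0.09 0.19] spin 0.001 pos [ 0.6059 -0.0471  0.0799] plinth [-0.0558 -0.1129] w 0.0 F [-5.2 -0.9  3.9] t 2.65
```

Request:
apply_moves(plan=[{"grip": 0, "offset": [-0.2, 0, 0], "spin": 0}, {"grip": 0, "offset": [-0.4, 0, 0], "spin": 0}, {"grip": 0, "offset": [-0.4, 0, 0], "spin": 0}])

```text
time_s: 2.95
tcp_pos: [0.6062, -0.0472, 0.0795]
ee_rot: [[-0.999, -0.042, -0.012], [-0.042, 0.999, -0.001], [0.012, -0.001, -1.0]]
wrist_force: [-12.3, 1.5, 9.7]
gripper_width: 0.002
gripper_force: 6.1
```

```bash
python3 go.py -.056 -.112 .078
```

```text
off [0.05 0.1  0.15] spin 0.001 pos [ 0.6062 -0.0472  0.0795] plinth [-0.0555 -0.113 ] w 0.0 F [-12.3   1.5   9.7] t 2.95
```

Force rises with no further motion, so the yellow drawer is home. Retreat, lift and go over to red.

Request:
apply_moves(plan=[{"grip": 0, "offset": [1.5, 0, 0], "spin": 0}, {"grip": 0, "offset": [3.5, 0, 0], "spin": 0}, {"grip": 0, "offset": [3.5, 0, -4], "spin": 0}, {"grip": 0, "offset": [3.5, 0, -8], "spin": 0}, {"grip": 0, "offset": [3.5, 4.5, -8], "spin": 0}])

```text
time_s: 3.45
tcp_pos: [0.5788, -0.0052, 0.1662]
ee_rot: [[-0.999, -0.039, 0.015], [-0.039, 0.999, 0.001], [-0.015, 0.0, -1.0]]
wrist_force: [2.0, 2.2, 0.8]
gripper_width: 0.004
gripper_force: 0.0
```

Request:
apply_moves(plan=[{"grip": 0, "offset": [0, 4.5, 0], "spin": 0}, {"grip": 0, "offset": [-1, 9, 0], "spin": 0}, {"grip": 0, "offset": [-3, 13.5, 0], "spin": 0}, {"grip": 0, "offset": [-6, 18, 0], "spin": 0}, {"grip": 0, "offset": [-6, 18, 0], "spin": 0}])

```text
time_s: 3.95
tcp_pos: [0.6295, 0.1845, 0.1594]
ee_rot: [[-0.999, -0.048, 0.005], [-0.048, 0.999, 0.002], [-0.005, 0.002, -1.0]]
wrist_force: [-0.5, 0.7, -1.2]
gripper_width: 0.004
gripper_force: 0.0
```

```bash
python3 go.py -.019 .112 .078; python3 -c "
from h import *
d=snap('side','d3');cv2.imwrite('pics/d3c.png',cv2.resize(d['img'][100:300,150:390],None,fx=3,fy=3)[:, :])"
```

```text
off [-0.33 -0.57  8.14] spin 0.007 pos [0.6295 0.1845 0.1594] plinth [-0.0227  0.1175] w 0.0 F [-0.5  0.7 -1.2] t 3.95
```

View pics/d3c.png

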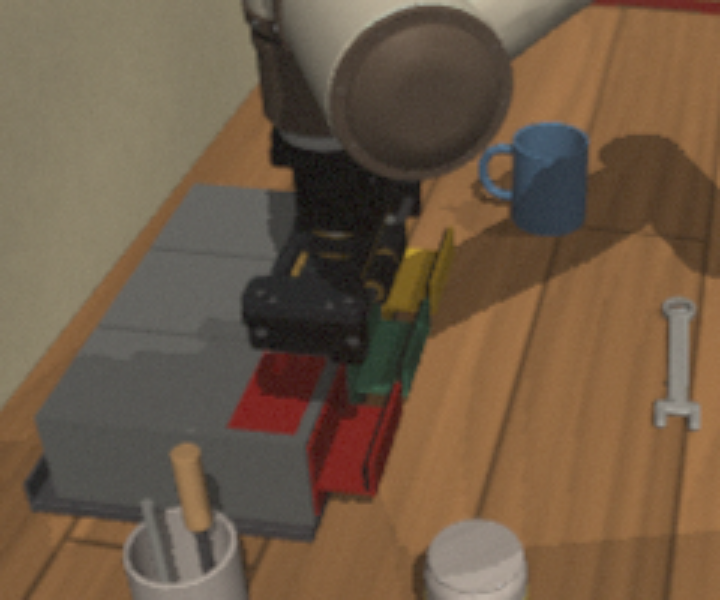

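The yellow lip now lines up with the green and red ones, and the gripper hovers above the red pocket (365,440). Descend with a check.

Request:
apply_moves(plan=[{"grip": 0, "offset": [-0.2, -0.5, 0], "spin": 0}, {"grip": 0, "offset": [-0.2, -0.5, 2.5], "spin": 0}, {"grip": 0, "offset": [-0.2, -0.5, 5], "spin": 0}, {"grip": 0, "offset": [-0.2, -0.5, 5], "spin": 0}, {"grip": 0, "offset": [-0.2, -0.5, 5], "spin": 0}])

```text
time_s: 4.5
tcp_pos: [0.6289, 0.1729, 0.1101]
ee_rot: [[-0.999, -0.042, 0.0], [-0.042, 0.999, -0.001], [-0.0, -0.001, -1.0]]
wrist_force: [0.8, 0.3, 0.6]
gripper_width: 0.004
gripper_force: 0.0
```

```bash
python3 go.py -.02 .112 .078
```

```text
off [-0.38  0.6   3.21] spin 0.001 pos [0.6289 0.1729 0.1101] plinth [-0.0238  0.106 ] w 0.0 F [0.8 0.3 0.6] t 4.5
```

Request:
apply_moves(plan=[{"grip": 0, "offset": [-0.4, 0.5, 0], "spin": 0}, {"grip": 0, "offset": [-0.4, 0.5, 1], "spin": 0}, {"grip": 0, "offset": [-0.4, 0.5, 2], "spin": 0}, {"grip": 0, "offset": [-0.4, 0.5, 3.3], "spin": 0}, {"grip": 0, "offset": [-0.4, 0.5, 3.3], "spin": 0}])

```text
time_s: 5.0
tcp_pos: [0.6308, 0.1788, 0.0736]
ee_rot: [[-0.999, -0.042, -0.005], [-0.042, 0.999, -0.002], [0.005, -0.002, -1.0]]
wrist_force: [-1.0, 0.6, 0.3]
gripper_width: 0.004
gripper_force: 0.0
```

```bash
python3 go.py -.14 .112 .078
```

```text
off [11.84  0.03 -0.38] spin 0.001 pos [0.6308 0.1788 0.0736] plinth [-0.0217  0.1118] w 0.0 F [-1.   0.6  0.3] t 5.0
```

Request:
apply_moves(plan=[{"grip": 0, "offset": [0.8, 0, 0], "spin": 0}, {"grip": 0, "offset": [2, 0, 0], "spin": 0}, {"grip": 0, "offset": [3.5, 0, 0], "spin": 0}, {"grip": 0, "offset": [5, 0, 0], "spin": 0}, {"grip": 0, "offset": [6.5, 0, 0], "spin": 0}])

```text
time_s: 5.5
tcp_pos: [0.568, 0.1772, 0.0771]
ee_rot: [[-0.999, -0.043, 0.003], [-0.043, 0.999, 0.001], [-0.003, 0.001, -1.0]]
wrist_force: [2.5, 0.6, -0.9]
gripper_width: 0.004
gripper_force: 1.4
```

Request:
apply_moves(plan=[{"grip": 0, "offset": [1.5, 0, 0], "spin": 0}, {"grip": 0, "offset": [3, 0, 0], "spin": 0}, {"grip": 0, "offset": [4.2, 0, 0], "spin": 0}, {"grip": 0, "offset": [5.2, 0, 0], "spin": 0}, {"grip": 0, "offset": [5.2, 0, 0], "spin": 0}])

```text
time_s: 6.0
tcp_pos: [0.514, 0.1742, 0.0769]
ee_rot: [[-0.999, -0.043, -0.001], [-0.043, 0.999, -0.001], [0.002, -0.001, -1.0]]
wrist_force: [1.2, -0.4, 0.1]
gripper_width: 0.006
gripper_force: 0.0
```

```bash
python3 go.py -.148 .112 .078
```

```text
off [ 0.95  0.01 -0.11] spin 0.002 pos [0.514  0.1742 0.0769] plinth [-0.1385  0.112 ] w 0.01 F [ 1.2 -0.4  0.1] t 6.0
```

Request:
apply_moves(plan=[{"grip": 0, "offset": [0.5, 0, 0], "spin": 0}, {"grip": 0, "offset": [0.9, 0, 0], "spin": 0}, {"grip": 0, "offset": [1.2, 0, 0], "spin": 0}, {"grip": 0, "offset": [1.4, 0, 0], "spin": 0}, {"grip": 0, "offset": [1.4, 0, 0], "spin": 0}])

```text
time_s: 6.5
tcp_pos: [0.5062, 0.1744, 0.0771]
ee_rot: [[-0.999, -0.045, 0.009], [-0.044, 0.999, 0.002], [-0.009, 0.002, -1.0]]
wrist_force: [15.3, -6.4, -7.2]
gripper_width: 0.007
gripper_force: 7.2
```

```bash
python3 go.py -.148 .112 .078
```

```text
off [ 0.17 -0.05 -0.09] spin 0.004 pos [0.5062 0.1744 0.0771] plinth [-0.1463  0.1125] w 0.01 F [15.3 -6.4 -7.2] t 6.5
```

At the stop (15 N). Back off from the lip inside the pocket, then lift clear.

Request:
apply_moves(plan=[{"grip": 0, "offset": [-0.8, 0, 0], "spin": 0}, {"grip": 0, "offset": [-1.4, 0, 0], "spin": 0}, {"grip": 0, "offset": [-1.4, 0, 0], "spin": 0}, {"grip": 0, "offset": [-1.4, 0, -2], "spin": 0}, {"grip": 0, "offset": [-1.4, 0, -5], "spin": 0}])

```text
time_s: 7.0
tcp_pos: [0.5137, 0.1737, 0.1251]
ee_rot: [[-0.999, -0.042, -0.006], [-0.042, 0.999, -0.003], [0.006, -0.003, -1.0]]
wrist_force: [0.9, 1.2, 0.4]
gripper_width: 0.005
gripper_force: 0.0
```

Request:
apply_moves(plan=[{"grip": 0, "offset": [0, 0, -4], "spin": 0}, {"grip": 0, "offset": [0, 0, -8], "spin": 0}, {"grip": 0, "offset": [2, -4, -10], "spin": 0}, {"grip": 0, "offset": [4, -8, -10], "spin": 0}, {"grip": 0, "offset": [4, -8, -10], "spin": 0}])

```text
time_s: 7.5
tcp_pos: [0.4758, 0.0898, 0.2272]
ee_rot: [[-0.999, -0.04, -0.002], [-0.04, 0.999, 0.001], [0.002, 0.001, -1.0]]
wrist_force: [-0.1, 0.3, -0.8]
gripper_width: 0.007
gripper_force: 0.0
```

```bash
python3 go.py -.148 .112 .078; python3 -c "
from h import *
d=snap('side','d4');cv2.imwrite('pics/d4c.png',cv2.resize(d['img'][100:340,150:400],None,fx=2.5,fy=2.5)[:, :])"
```

```text
off [-3.23  8.27 14.92] spin -0.001 pos [0.4758 0.0898 0.2272] plinth [-0.1801  0.0292] w 0.01 F [-0.1  0.3 -0.8] t 7.5
```

View pics/d4c.png

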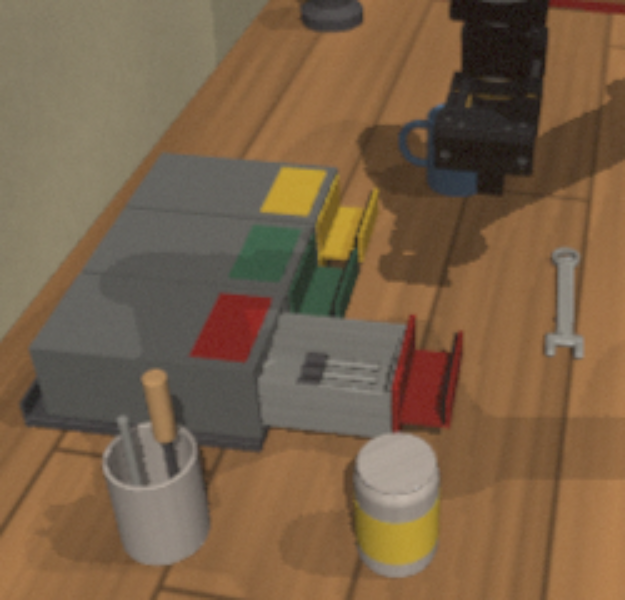

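The red drawer is fully out with its burrs visible (340,370), yellow and green are shut (lips (368,225) and (348,285)), and the loose items haven't moved.

```bash
python3 -c "
from station import r
print(r.finish_job())"
```

```text
the job is handed in; nothing more can be done
None
```

The job is handed in at about 7.5 s: yellow is pushed home, red is drawn out to its stop, green is still shut, and the tin, pot, mug and wrench are where they stood; the hand-in returned no verdict.

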